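Hover the two-holed top over the toothbrush stand

ROBOT

A 7-joint arm with a two-finger parallel gripper is mounted at the origin on the work surface. World frame = base frame: x ahead of the robot, y to its left, z up, the work surface at z = 0. Lengths are in m, angles in rad, forces in N, time in s.
With the tool pointing down it reaches from about 0.4 to 0.9 m from the base axis. Payload 5.6 kg.
Tool frame: the origin (TCP) lies at the very end of the fingers, on their centre line; the grasp point (between the pads) lies 19 mm behind it; z points along the fingers, y is the line along which they close (so a half turn about z gives the same grasp; the last joint's range is limited). The gripper opens to 92 mm and grips with 3 to 60 N. Pads are 20 mm wide; open, the fingers measure 128 mm over their backs; the gripper's body (75 mm by 189 mm) begins 69 mm behind the grasp point.
Start: joints at [1.202, 0.468, -0.012, 1.603, 0.006, 1.071, -0.056], TCP at [0.208, -0.616, 0.215] pointing down, gripper open.
Joint ranges: [-2.53, 2.53], [-0.31, 2.02], [-1.57, 1.55], [0.28, 2.44], [-1.29, 4.43], [0.15, 1.84], [-2.92, 2.92]. Speed limits (rad/s): [2.57, 2.57, 3.14, 3.14, 3.14, 3.14, 3.14].

INTERFACE

Orientations are given as a rotation vector (axis times angle).
In Python, from workcell import robot gives the robot as it stands.
- The arm moves only by the shell command python3 -m crank 'ROWS' [FORCE]. ROWS is JSON, a list of rows, each a list of 7 numbers: the shift along the tool's x, y, z in mm, then the turn, a rotation vector about the tool's x, y, z in rad, then the opening, from -1 (shut) to 1 (fully open). In form: [[x, y, z, rx, ry, rz, hand], ...]. A call has exactly 5 rows; each row shifts and turns the commanded pose from where the row before left it, along the tool's axes as they then stand; what a row does not reach is not made up. A row lasts 1/8 s, in which the tool goes at most 62.5 mm and 10.7 degrees, less where a joint would pass 70% of its speed; a pose out of reach is approached as far as the arm can. A call is refused whole if a number of a shift passes 62.5 or a number of a turn 0.188, either way. A call with a gripper value outside its range is refused whole. The fingers move at their own pace and stop on an object; FORCE is the grip in N (left out, the last holds). Time passes only in rows, so rows that do not move let the fingers close, or fill a call up. It gives the time, the measured TCP pose, the force, the opening and the grip force at its end, in the units of the state.
- robot.get_state(): the state, without advancing time (a new reading comes with each control period).
- robot.get_image(name): name is "scene" or "top"; returns a dict with "color" (420x560x3 uint8, red, green, blue), "mtx" (3x3 intrinsics, pixels), "world_from_camera" (4x4, takes a point from camera to world coordinates). Camera axes: x right, y up, looking along -z (the intrinsics and any distortion apply to the point x, -y, -z); pixel columns grow to the right and rows downward; lengths in m; the calibration is good to about 2 mm. A picture is of the moment at which its call begins. There is no depth.
- robot.hand_in(): hands the job in; it is judged then, once.
The state is a dict: "time": time; "qpos": joint angles; "dq": joint speeds; "tau": joint torques, N m; "tcp_pos": TCP position; "tool_rot": TCP orientation; "contact_force": force on the tool from outside, world axes, zero at the start; "ft_torque": the same for the moment, N m; "opening": finger opening in m; "finger_force": force on a finger pad.
Only numpy, scipy, OpenCV 4.12 (cv2) and the standard library are available. Lean on these libraries where they do the work, as an engineer would, in place of code of your own. Each camera call takes 0.05 s, during which the arm holds its last target. There are 200 camera calls.

TASK

Slide the grey toothbrush stand across the surface, without lifting it, off the round outline and fully inside the rectangular outline, square with it, and let go of it. Then pick up its two-holed top, carry it over the drawer unit and finish while still holding it, motionless, level, centred and lined up with the stand about a finger's width (15 mm) above the rim, ready to be lowered. Never let the top touch the stand, do not bump the drawer unit, and leave everything else where it is.

Things in the scene. Friction and masses are not known exactly. Their poses are not given: they have to be found in the camera images.
- stand: grey ceramic toothbrush stand, an open-topped oblong box 58 (its x) x 98 (its y) x 90 mm high, walls and floor 5 mm thick, about 0.45 kg, empty, loose. Origin at the centre of its underside, z up. Both ways round are alike
- stand_rim (a point): centre of the stand's mouth, level with its rim, 90 mm above the stand's origin; axes as the stand's
- rect_mark: rectangular outline printed flush on the white surface in 6 mm dark grey lines, 78 (its x) x 118 (its y) mm inside the lines: the stand's proper place. Origin at its centre on the surface; nothing to catch on
- round_mark: round outline printed flush on the white surface in a 6 mm dark grey line, 90 mm inside diameter, the cup's place; the stand stands over it at the start. Origin at its centre
- top: two-holed top of the stand, grey ceramic, 0.13 kg, loose, lying across the drawer unit from the stand: plate 66 (its x) x 106 (its y) x 8 mm with an 18 mm round hole near each end and, on its middle, a rib to lift it by, 14 mm thick (x), 44 mm long (y), top 39 mm above the underside. Origin at the centre of the underside, z up; both ways round alike
- unit: white plastic drawer unit, fixed, 260 (its x) x 160 (its y) x 130 mm high, shut drawers with knobs that stick out about 45 mm towards the robot. Flat bare top. Origin at the centre of its underside
- cup: bystander: yellow plastic cup, 74 mm across, 95 mm high, origin under its centre
- perfume: bystander: closed glass perfume bottle, 30 (x) x 55 (y) x 102 mm high, origin under its centre
- hairbrush: bystander: wooden hairbrush lying bristles down along its y, 62 mm wide, 34 mm high, from 113 mm behind its origin (handle end) to 115 mm ahead of it along y
- clipper: bystander: steel nail clipper lying along its x, 75 x 13 x 16 mm, origin under its centre
- cream: bystander: white cream jar, 54 mm across, 45 mm high, origin under its centre
- brush: bystander: white toothbrush lying along its y, 200 mm long, 15 mm high, origin under its middle
- soapdish: bystander: white ceramic dish with a bar of soap, 85 (x) x 120 (y) x 31 mm high, origin under its centre

How it is judged:
By the outcome, as a careful person would: the job done as asked, in the order asked, and still so for the second after the job is handed in, while the arm keeps its last pose, push and grip.
It also fails if it takes over 67 s, if anything falls off the work surface, if the arm or the gripper's body presses on something with over 40 N, if the wrist force passes 120 N, or if a joint passes its speed limit or range.

## Working session

There is one attempt and no reset: what is moved stays moved. The work goes in short steps, Python scripts to look and compute and a shell command to move; the robot and the scene stay as the last step left them, time stands still between calls to the robot, and variables do not carry over. Pictures are saved under pics/ and viewed, at most 10 in all, crops included, and the job is handed in when it is done.

```bash
mkdir -p pics; ls
python3 - <<'E'
from workcell import robot
import cv2
s=robot.get_state(); print({k:(v if not hasattr(v,'round') else v) for k,v in s.items()})
for n in("scene","top"):
    i=robot.get_image(n); cv2.imwrite(f"pics/{n}0.png",i["color"][:,:,::-1]); print(i["mtx"],i["world_from_camera"],[k for k in i])
E
```

```text
pics
{'time': 0.0, 'qpos': array([ 1.20197456,  0.46838466, -0.01163015,  1.60364102,  0.0059844 ,
        1.07139059, -0.05631107]), 'dq': array([-0.00025538,  0.0017787 , -0.00036358, -0.00212424, -0.00031899,
       -0.0001169 , -0.00070239]), 'tau': array([ 5.68397672e-05, -5.20570922e+01, -1.25699141e-02, -2.43755293e+01,
       -5.67331142e-02,  1.72547397e-02,  1.55258958e-04]), 'tcp_pos': array([ 0.20781935, -0.61525404,  0.2136283 ]), 'tool_rot': array([-3.09828730e+00, -5.09165618e-01,  6.07699515e-04]), 'contact_force': array([-0.36776526, -0.60973434, -0.27466954]), 'ft_torque': array([ 0.02387172,  0.01586941, -0.04249289]), 'finger_force': 0.0, 'opening': 0.09184963913137516}
[[487.1121658    0.         274.18266225]
 [  0.         487.1121658  202.93549478]
 [  0.           0.           1.        ]] [[-0.77211202 -0.38818954  0.50314203  1.12723625]
 [ 0.63523718 -0.44928932  0.62818216  0.73649379]
 [-0.01779741  0.80464152  0.59349412  0.77801661]
 [ 0.          0.          0.          1.        ]] ['color', 'mtx', 'world_from_camera']
[[489.25900308   0.         270.19447854]
 [  0.         489.25900308 209.40704232]
 [  0.           0.           1.        ]] [[-0.02798319  0.9841683  -0.17501341  0.30757332]
 [-0.99937972 -0.02379987  0.02595665 -0.00202348]
 [ 0.02138041  0.1756312   0.98422384  1.41615311]
 [ 0.          0.          0.          1.        ]] ['color', 'mtx', 'world_from_camera']
```

View pics/scene0.png

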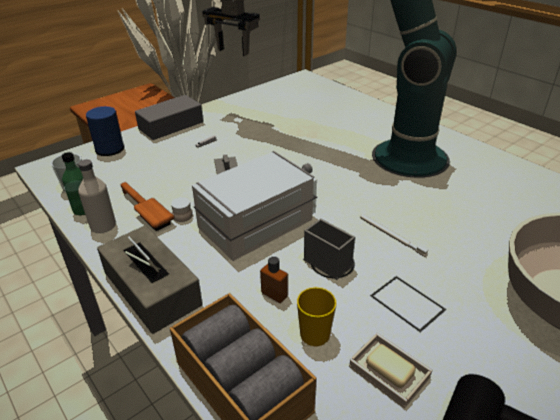

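View pics/top0.png

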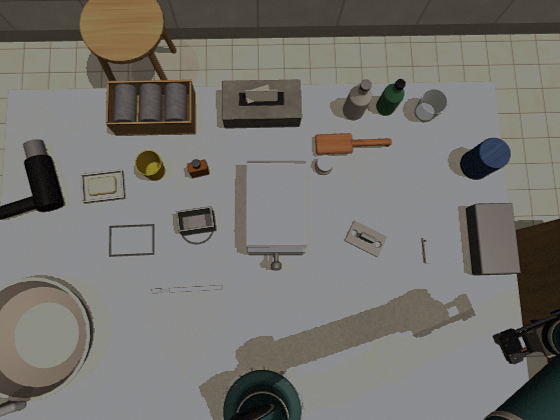

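The scene view shows the stand at (329,248), the rectangle at (407,302), the cup at (317,315) and the top behind the unit at (226,165). In the top view the stand is at (197,220), the rectangle at (132,240), the top at (366,238) and the unit at (277,205).

```bash
cat > h.py <<'E'
import numpy as np, cv2
from workcell import robot
def snap(n): 
    i=robot.get_image(n); return cv2.cvtColor(i["color"],cv2.COLOR_RGB2BGR),i["mtx"],i["world_from_camera"]
def ray(cam,p,z):
    _,K,T=cam; p=np.atleast_2d(p).astype(float)
    d=np.c_[(p[:,0]-K[0,2])/K[0,0],-(p[:,1]-K[1,2])/K[1,1],-np.ones(len(p))]@T[:3,:3].T
    return T[:3,3]+d*((z-T[2,3])/d[:,2])[:,None]
def proj(cam,P):
    _,K,T=cam; c=(np.atleast_2d(P)-T[:3,3])@T[:3,:3]
    return np.c_[K[0,0]*c[:,0]/-c[:,2]+K[0,2],-K[1,1]*c[:,1]/-c[:,2]+K[1,2]]
def rect(P):
    (c,s,a)=cv2.minAreaRect((P[:,:2]*1000).astype(np.float32)); return np.round(c,1),np.round(s,1),round(a,1)
E
python3 - <<'E'
from h import *
t=snap("top"); s=snap("scene")
a=cv2.resize(t[0][190:265,100:225],None,fx=6,fy=6,interpolation=cv2.INTER_CUBIC)[:300]
a=cv2.resize(t[0][195:265,100:233],None,fx=6,fy=6,interpolation=cv2.INTER_CUBIC)[:,:798]
b=cv2.resize(t[0][215:261,335:400],None,fx=6,fy=6,interpolation=cv2.INTER_CUBIC)[:180]
b=cv2.resize(t[0][217:261,338:394],None,fx=4,fy=4,interpolation=cv2.INTER_CUBIC)
c=cv2.resize(s[0][215:285,295:360],None,fx=2.5,fy=2.5,interpolation=cv2.INTER_CUBIC)
o=np.zeros((600,798,3),np.uint8); o[:420]=a; o[420:420+b.shape[0],:b.shape[1]]=b; o[420:420+c.shape[0],300:300+c.shape[1]]=c
cv2.imwrite("pics/crop1.png",o)
g=cv2.cvtColor(t[0],cv2.COLOR_BGR2GRAY)
# rect mark: inner & outer contours of dark line
m=((g<110)*255).astype(np.uint8); sub=np.zeros_like(m); sub[215:265,100:165]=m[215:265,100:165]
cs,h=cv2.findContours(sub,cv2.RETR_CCOMP,cv2.CHAIN_APPROX_NONE)
for k in cs:
    if len(k)>60: print("rect",rect(ray(t,k[:,0],0)))
sub=np.zeros_like(m); sub[200:250,170:225]=m[200:250,170:225]
for k in cv2.findContours(sub,cv2.RETR_CCOMP,cv2.CHAIN_APPROX_NONE)[0]:
    if len(k)>30: print("stand",len(k),rect(ray(t,k[:,0],.09)))
for nm,(u,v) in dict(unitTL=(248,162),unitTR=(306,162),unitBL=(248,247),unitBR=(306,247)).items(): print(nm,ray(t,(u,v),.13).round(3))
print("knob",ray(t,(277,268),.05).round(3),"cup",ray(t,(150,160),.095).round(3),"perf",ray(t,(197,160),.1).round(3),"soap",ray(t,(103,186),.03).round(3),"brush",ray(t,[(152,290),(222,288)],0.01).round(3))
E
```

```text
rect (array([479.7, 364.2]), array([ 90.6, 129.9]), 1.0)
rect (array([479.7, 364.3]), array([ 83. , 122.9]), 1.7)
stand 140 (array([502.4, 170.4]), array([100.4, 115.8]), 6.9)
stand 59 (array([470.9, 161.7]), array([27.2, 79.2]), 5.8)
stand 76 (array([516.1, 166. ]), array([35.7, 47.8]), 6.8)
unitTL [[0.668 0.021 0.13 ]]
unitTR [[ 0.665 -0.137  0.13 ]]
unitBL [[0.437 0.025 0.13 ]]
unitBR [[ 0.433 -0.128  0.13 ]]
knob [[ 0.385 -0.052  0.05 ]] cup [[0.69  0.293 0.095]] perf [[0.686 0.162 0.1  ]] soap [[0.634 0.441 0.03 ]] brush [[0.335 0.301 0.01 ]
 [0.335 0.104 0.01 ]]
```

View pics/crop1.png

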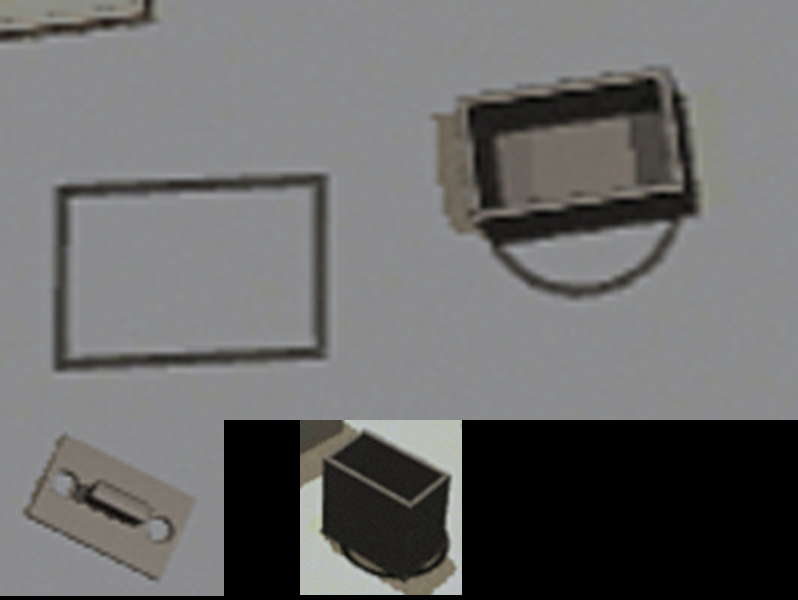

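The crop shows the rim corners at about (462,100), (668,68), (690,190) and (478,216). It also shows the rectangle's outer corners and the top's plate corners and holes.

Run:
```python
from h import *
t=snap("top")
def f(pts,sc,off,z):
    p=(np.array(pts,float)+.5)/sc-.5+off; P=ray(t,p,z)[:,:2]*1000
    c=P.mean(0); 
    e=[P[(i+1)%4]-P[i] for i in range(4)]
    print(c.round(1),"len",[round(float(np.hypot(*v)),1) for v in e],"ang",[round(float(np.degrees(np.arctan2(v[1],v[0]))),1) for v in e])
f([(462,100),(668,68),(690,190),(478,216)],6,(100,195),.09)
f([(56,187),(328,176),(326,356),(56,369)],6,(100,195),0)
f([(62,15),(194,78),(157,160),(26,93)],4,(338,217),.008)
s=robot.get_state()
# TCP seen?
print("tool px",proj(t,s['tcp_pos']))
P=ray(t,(np.array([(66,62),(160,108)])+.5)/4-.5+(338,217),.004)*1000; print("holes",P.round(1), P.mean(0))
# unit edges on top
g=cv2.cvtColor(t[0],cv2.COLOR_BGR2GRAY)
print(g[200,236:256],g[200,298:315])
from scipy.spatial.transform import Rotation as R
print(R.from_rotvec(s['tool_rot']).as_matrix().round(3))
```

```text
[523.2 168.4] len [94.8, 57.5, 96.5, 54.1] ang [-82.4, -170.4, 95.7, 8.0]
[479.8 364. ] len [130.9, 87.3, 128.5, 88.1] ang [-89.1, -179.9, 91.3, 1.7]
[ 466.4 -312.4] len [105.6, 66.5, 105.4, 63.8] ang [-117.5, 152.2, 61.1, -27.6]
tool px [[514.62862079 331.40837564]]
holes [[ 485.4 -282.4    4. ]
 [ 450.  -349.1    4. ]] [ 467.7115047  -315.71810571    4.        ]
[103 102 102 101 101 106 106 104 104 104 121 141 139 141 139 139 139 140
 140 141] [139 139 138 140 139 141 139 140 139 140 139 139 139 140 139 138 141]
[[ 0.947  0.32  -0.   ]
 [ 0.32  -0.947  0.001]
 [-0.    -0.001 -1.   ]]
```

```bash
cat > plan.py <<'E'
import sys, numpy as np
from scipy.spatial.transform import Rotation as R
from workcell import robot
def plan(*legs):
    "legs: (x,y,z mm, yaw deg of tool x, rows); prints tool-frame rows from the measured pose"
    s=robot.get_state(); p=s['tcp_pos']*1000; r=R.from_rotvec(s['tool_rot'])
    for x,y,z,w,n in legs:
        g=R.from_matrix(np.c_[[np.cos(w:=np.radians(w)),np.sin(w),0],[np.sin(w),-np.cos(w),0],[0,0,-1]])
        d=np.array([x,y,z])-p; t=(r.inv()*g).as_rotvec()
        for k in range(n):
            rk=r*R.from_rotvec(t*k/n); print(np.r_[(rk.inv().apply(d/n)).round(1),(t/n).round(4)].tolist())
        p,r=np.array([x,y,z]),g; print('--')
if __name__=="__main__": plan(*eval(sys.argv[1]))
E
python3 plan.py "[(440,-300,215,50,9),(523,168,215,97,10)]"
```

```text
[35.7, -25.0, -0.1, -0.0001, -0.0, -0.0608]
[37.1, -22.8, -0.1, -0.0001, -0.0, -0.0608]
[38.4, -20.5, -0.1, -0.0001, -0.0, -0.0608]
[39.6, -18.1, -0.1, -0.0001, -0.0, -0.0608]
[40.6, -15.7, -0.1, -0.0001, -0.0, -0.0608]
[41.5, -13.2, -0.1, -0.0001, -0.0, -0.0608]
[42.2, -10.6, -0.1, -0.0001, -0.0, -0.0608]
[42.8, -8.0, -0.1, -0.0001, -0.0, -0.0608]
[43.2, -5.4, -0.1, -0.0001, -0.0, -0.0608]
--
[41.2, -23.7, 0.0, 0.0, 0.0, -0.082]
[43.0, -20.3, 0.0, 0.0, 0.0, -0.082]
[44.5, -16.7, 0.0, 0.0, 0.0, -0.082]
[45.7, -13.0, 0.0, 0.0, 0.0, -0.082]
[46.6, -9.2, 0.0, 0.0, 0.0, -0.082]
[47.2, -5.3, 0.0, 0.0, 0.0, -0.082]
[47.5, -1.4, 0.0, 0.0, 0.0, -0.082]
[47.5, 2.5, 0.0, 0.0, 0.0, -0.082]
[47.1, 6.3, 0.0, 0.0, 0.0, -0.082]
[46.4, 10.2, 0.0, 0.0, 0.0, -0.082]
--
```

```bash
python3 -m crank '[[35.7,-25,0,0,0,-0.061,1],[37,-22.8,0,0,0,-0.061,1],[38.4,-20.5,0,0,0,-0.061,1],[39.6,-18,0,0,0,-0.061,1],[40.6,-15.7,0,0,0,-0.061,1]]'
python3 -m crank '[[41.5,-13,0,0,0,-0.061,1],[42,-10.6,0,0,0,-0.061,1],[42.8,-8,0,0,0,-0.061,1],[43,-5.4,0,0,0,-0.061,1],[0,0,0,0,0,0,1]]'
python3 -m crank '[[41,-23.7,0,0,0,-0.082,1],[43,-20.3,0,0,0,-0.082,1],[44.5,-16.7,0,0,0,-0.082,1],[45.7,-13,0,0,0,-0.082,1],[46.6,-9.2,0,0,0,-0.082,1]]'
python3 -m crank '[[47,-5.3,0,0,0,-0.082,1],[47.5,-1.4,0,0,0,-0.082,1],[47.5,2.5,0,0,0,-0.082,1],[47,6.3,0,0,0,-0.082,1],[46.4,10.2,0,0,0,-0.082,1]]'
python3 -m crank '[[0,0,0,0,0,0,1],[0,0,0,0,0,0,1],[0,0,0,0,0,0,1],[0,0,0,0,0,0,1],[0,0,0,0,0,0,1]]'
python3 plan.py "[(523,168,125,97,4),(523,168,30,97,5)]"
```

```text
time: 0.88
tcp_pos: [0.3375, -0.4392, 0.2146]
tool_rot: [2.986, 0.977, -0.0]
contact_force: [0.5, -0.8, 0.6]
opening: 0.0922
finger_force: 0.0
time: 1.5
tcp_pos: [0.4418, -0.297, 0.2148]
tool_rot: [-2.841, -1.34, -0.002]
contact_force: [-1.1, -0.1, 0.0]
opening: 0.0918
finger_force: 0.0
time: 2.12
tcp_pos: [0.4804, -0.0664, 0.2147]
tool_rot: [2.515, 1.882, -0.0]
contact_force: [1.0, 0.3, 0.4]
opening: 0.0921
finger_force: 0.0
time: 2.75
tcp_pos: [0.5222, 0.1671, 0.2145]
tool_rot: [2.079, 2.354, -0.001]
contact_force: [-0.4, -0.2, -1.0]
opening: 0.0922
finger_force: 0.0
time: 3.38
tcp_pos: [0.5217, 0.1664, 0.2146]
tool_rot: [2.081, 2.353, -0.0]
contact_force: [0.2, 0.2, -0.2]
opening: 0.0919
finger_force: 0.0
[0.4, 0.4, 22.4, 0.0, 0.0001, 0.0001]
[0.4, 0.4, 22.4, 0.0, 0.0001, 0.0001]
[0.3, 0.4, 22.4, 0.0, 0.0001, 0.0001]
[0.3, 0.4, 22.4, 0.0, 0.0001, 0.0001]
--
[0.0, 0.0, 19.0, 0.0, 0.0, 0.0]
[0.0, 0.0, 19.0, 0.0, 0.0, 0.0]
[0.0, 0.0, 19.0, 0.0, 0.0, 0.0]
[0.0, 0.0, 19.0, 0.0, 0.0, 0.0]
[0.0, 0.0, 19.0, 0.0, 0.0, 0.0]
--
```

```bash
python3 -m crank '[[1,1,22.4,0,0,0,1],[0.5,0.5,22.4,0,0,0,1],[0,0,22.4,0,0,0,1],[0,0,22.4,0,0,0,1],[0,0,0,0,0,0,1]]' 8
python3 -m crank '[[0,0,19,0,0,0,1],[0,0,19,0,0,0,1],[0,0,19,0,0,0,1],[0,0,19,0,0,0,1],[0,0,19,0,0,0,1]]'
python3 -m crank '[[0,0,0,0,0,0,1],[0,0,0,0,0,0,0.5],[0,0,0,0,0,0,0.4],[0,0,0,0,0,0,0.3],[0,0,0,0,0,0,0]]'
python3 -m crank '[[0,0,0,0,0,0,0],[0,0,0,0,0,0,0],[0,0,0,0,0,0,0],[0,0,0,0,0,0,0],[0,0,0,0,0,0,0]]'
python3 - <<'E'
from h import *
t=snap("top");s=snap("scene")
a=cv2.resize(t[0][190:265,100:240],None,fx=4,fy=4,interpolation=cv2.INTER_CUBIC); b=cv2.resize(s[0][180:330,270:450],None,fx=2,fy=2,interpolation=cv2.INTER_CUBIC)
o=np.zeros((600,560,3),np.uint8);o[:300]=a;o[300:,:360]=b;cv2.imwrite("pics/c2.png",o)
E
python3 plan.py "[(480,364,30,91.2,12)]"
```

```text
time: 4.0
tcp_pos: [0.5218, 0.1682, 0.1236]
tool_rot: [-2.079, -2.353, 0.004]
contact_force: [0.1, 0.2, 1.2]
opening: 0.0915
finger_force: 0.0
time: 4.62
tcp_pos: [0.5227, 0.1689, 0.0285]
tool_rot: [-2.079, -2.355, 0.001]
contact_force: [0.2, 0.4, -0.1]
opening: 0.0921
finger_force: 0.0
time: 5.25
tcp_pos: [0.523, 0.1688, 0.0304]
tool_rot: [2.08, 2.354, 0.0]
contact_force: [-0.8, 0.0, 0.6]
opening: 0.058
finger_force: 8.0
time: 5.88
tcp_pos: [0.523, 0.1688, 0.0304]
tool_rot: [2.079, 2.354, -0.0]
contact_force: [-2.8, -0.7, 5.1]
opening: 0.0577
finger_force: 8.0
[16.6, -1.5, 0.0, 0.0, 0.0, 0.0086]
[16.6, -1.7, 0.0, 0.0, 0.0, 0.0086]
[16.6, -1.8, 0.0, 0.0, 0.0, 0.0086]
[16.5, -2.0, 0.0, 0.0, 0.0, 0.0086]
[16.5, -2.1, 0.0, 0.0, 0.0, 0.0086]
[16.5, -2.3, 0.0, 0.0, 0.0, 0.0086]
[16.5, -2.4, 0.0, 0.0, 0.0, 0.0086]
[16.5, -2.5, 0.0, 0.0, 0.0, 0.0086]
[16.4, -2.7, 0.0, 0.0, 0.0, 0.0086]
[16.4, -2.8, 0.0, 0.0, 0.0, 0.0086]
[16.4, -3.0, 0.0, 0.0, 0.0, 0.0086]
[16.4, -3.1, 0.0, 0.0, 0.0, 0.0086]
--
```

View pics/c2.png

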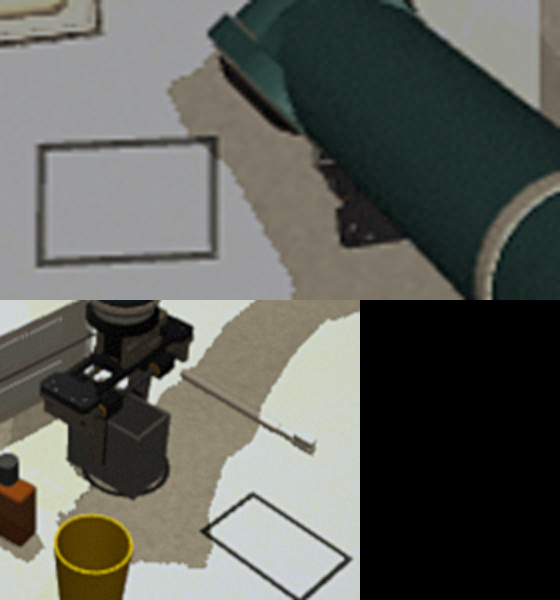

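The stand is gripped squarely between the fingers at about (120,430) in the lower crop, still standing on the round mark. The way to the rectangle is clear.

```bash
python3 -m crank '[[6,-0.5,0,0,0,0.003,0],[11,-1,0,0,0,0.006,0],[16.6,-1.7,0,0,0,0.009,0],[16.6,-1.8,0,0,0,0.009,0],[16.5,-2,0,0,0,0.009,0]]' 10
python3 -m crank '[[16.5,-2.1,0,0,0,0.009,0],[16.5,-2.3,0,0,0,0.009,0],[16.5,-2.4,0,0,0,0.009,0],[16.5,-2.5,0,0,0,0.009,0],[16.4,-2.7,0,0,0,0.009,0]]'
python3 -m crank '[[16.4,-2.8,0,0,0,0.009,0],[14,-2.8,0,0,0,0.007,0],[10,-2,0,0,0,0.006,0],[5,-1,0,0,0,0.003,0],[0,0,0,0,0,0,0]]'
python3 plan.py "[(480,364,30,91.2,1)]"
```

```text
time: 6.6
tcp_pos: [0.5097, 0.233, 0.0304]
tool_rot: [2.122, 2.313, -0.002]
contact_force: [0.9, -5.9, 7.4]
opening: 0.0579
finger_force: 10.0
time: 7.22
tcp_pos: [0.4921, 0.3142, 0.0304]
tool_rot: [2.173, 2.264, -0.002]
contact_force: [0.6, -4.7, 2.7]
opening: 0.058
finger_force: 10.0
time: 7.85
tcp_pos: [0.4813, 0.3603, 0.0303]
tool_rot: [2.201, 2.24, -0.0]
contact_force: [0.4, -2.1, 4.8]
opening: 0.0579
finger_force: 10.0
[3.7, -1.3, 0.3, 0.0009, 0.0013, -0.0032]
--
```

```bash
python3 -m crank '[[1.8,-0.6,0,0,0,-0.003,0],[1.8,-0.6,0,0,0,0,0],[0,0,0,0,0,0,0],[0,0,0,0,0,0,0],[0,0,0,0,0,0,0]]'
python3 -m crank '[[0,0,0,0,0,0,0.3],[0,0,0,0,0,0,0.4],[0,0,0,0,0,0,0.6],[0,0,0,0,0,0,0.8],[0,0,0,0,0,0,0.8]]'
python3 -m crank '[[0,0,0,0,0,0,0.8],[0,0,-10,0,0,0,0.8],[0,0,-20,0,0,0,0.8],[0,0,-30,0,0,0,0.8],[0,0,-50,0,0,0,0.8]]'
python3 -m crank '[[0,0,-60,0,0,0,0.8],[-50,0,-10,0,0,0,0.8],[-60,0,0,0,0,0,0.8],[-60,0,0,0,0,0,0.8],[-60,0,0,0,0,0,0.8]]'
python3 -m crank '[[-60,0,0,0,0,0,0.8],[-60,0,0,0,0,0,0.8],[-60,0,0,0,0,0,0.8],[0,0,0,0,0,0,0.8],[0,0,0,0,0,0,0.8]]'
python3 - <<'E'
from h import *
t=snap("top");s=snap("scene")
a=cv2.resize(t[0][195:265,95:175],None,fx=6,fy=6,interpolation=cv2.INTER_CUBIC); b=cv2.resize(s[0][230:335,360:455],None,fx=3,fy=3,interpolation=cv2.INTER_CUBIC)
o=np.zeros((420,480+285,3),np.uint8);o[:,:480]=a;o[:315,480:]=b;cv2.imwrite("pics/c3.png",o)
E
```

```text
time: 8.48
tcp_pos: [0.4807, 0.3631, 0.0303]
tool_rot: [2.198, 2.242, -0.0]
contact_force: [1.9, -4.5, 6.0]
opening: 0.0579
finger_force: 10.0
time: 9.1
tcp_pos: [0.4792, 0.3645, 0.0299]
tool_rot: [-2.198, -2.245, 0.0]
contact_force: [0.3, 0.5, -0.1]
opening: 0.0829
finger_force: 0.0
time: 9.72
tcp_pos: [0.4788, 0.3639, 0.1412]
tool_rot: [-2.198, -2.244, 0.003]
contact_force: [1.4, 0.1, -1.0]
opening: 0.0828
finger_force: 0.0
time: 10.35
tcp_pos: [0.4843, 0.1328, 0.2117]
tool_rot: [2.196, 2.244, 0.003]
contact_force: [0.6, -0.2, -0.2]
opening: 0.0828
finger_force: 0.0
time: 10.98
tcp_pos: [0.4882, -0.0447, 0.211]
tool_rot: [2.197, 2.244, 0.002]
contact_force: [-0.9, -0.1, 0.5]
opening: 0.0824
finger_force: 0.0
```

View pics/c3.png

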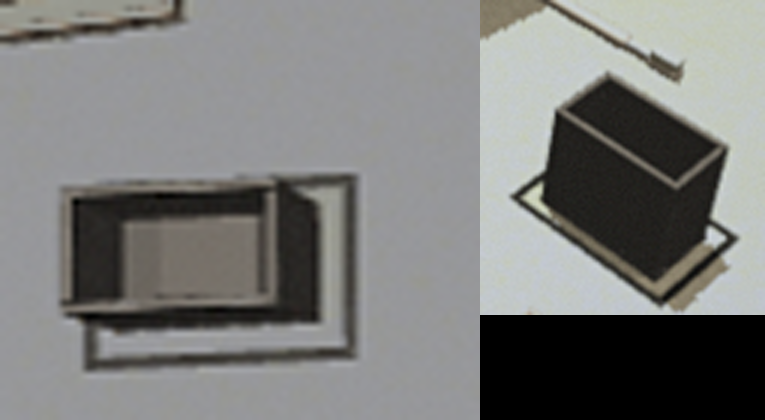

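The rim's outer corners are at about (61,188), (277,180), (277,304) and (63,312) in the left crop, and the base edge is at (319,323). In the scene view the stand looks to be inside the outline.

Run:
```python
from h import *
t=snap("top"); s=snap("scene")
def w(cam,pts,sc,off,z): return ray(cam,(np.array(pts,float)+.5)/sc-.5+off,z)[:,:2]*1000
def f(P):
    e=[P[(i+1)%4]-P[i] for i in range(4)]
    print(P.mean(0).round(1),[round(float(np.hypot(*v)),1) for v in e],[round(float(np.degrees(np.arctan2(v[1],v[0]))),1) for v in e])
f(w(t,[(61,188),(277,180),(277,304),(63,312)],6,(95,195),.09))
print("base BR",w(t,[(319,323)],6,(95,195),0), "rect BR outer",w(t,[(356,356),(356,176),(85,369)],6,(95,195),0))
o=(360,230)
f(w(s,[(557-480,110),(607-480,73),(728-480,148),(680-480,186)],3,o,.09))
f(w(s,[(512-480,196),(556-480,162),(739-480,238),(662-480,304)],3,o,0))
print(w(s,[(545-480,204),(652-480,281),(706-480,240)],3,o,0))
# subpixel: bright rim line fit on top view
```

```text
[481.1 364.4] [97.2, 56.5, 95.6, 56.4] [-89.3, -179.0, 90.7, 2.7]
base BR [[453.68873436 316.9578512 ]] rect BR outer [[437.3587793  299.04926749]
 [524.69544965 300.23141944]
 [434.51081483 427.98733531]]
[482.1 367.4] [54.4, 96.4, 51.1, 95.2] [-178.3, 91.3, 0.3, -86.7]
[487.3 365.5] [49.4, 134.1, 86.2, 127.3] [-178.2, 107.2, 0.5, -88.7]
[[510.62499075 322.58661671]
 [509.21503554 413.72856081]
 [452.21027714 415.50928632]]
```

The stand is at (481, 364) mm with yaw about 1°, and the rectangle is at (480, 364) with yaw 1.1°, so the placing is good. Next is the top.

```bash
python3 plan.py "[(466.5,-313,211,62,8),(466.5,-313,70,62,5)]"
```

```text
[-33.6, -3.5, -0.1, 0.0, -0.0, 0.0641]
[-33.7, -1.3, -0.1, 0.0, -0.0, 0.0641]
[-33.8, 0.8, -0.1, 0.0, -0.0, 0.0641]
[-33.6, 3.0, -0.1, 0.0, -0.0, 0.0641]
[-33.4, 5.1, -0.1, 0.0, -0.0, 0.0641]
[-33.0, 7.2, -0.1, 0.0, -0.0, 0.0641]
[-32.4, 9.3, -0.1, 0.0, -0.0, 0.0641]
[-31.8, 11.4, -0.1, 0.0, -0.0, 0.0641]
--
[0.0, 0.0, 28.2, 0.0, 0.0, 0.0]
[0.0, 0.0, 28.2, 0.0, 0.0, 0.0]
[0.0, 0.0, 28.2, 0.0, 0.0, 0.0]
[0.0, 0.0, 28.2, 0.0, 0.0, 0.0]
[0.0, 0.0, 28.2, 0.0, 0.0, 0.0]
--
```

```bash
python3 -m crank '[[-33.6,-3.5,0,0,0,0.064,0.3],[-33.7,-1.3,0,0,0,0.064,0.3],[-33.8,0.8,0,0,0,0.064,0.3],[-33.6,3,0,0,0,0.064,0.3],[-33.4,5.1,0,0,0,0.064,0.3]]'
python3 -m crank '[[-33,7.2,0,0,0,0.064,0.3],[-32.4,9.3,0,0,0,0.064,0.3],[-31.8,11.4,0,0,0,0.064,0.3],[0,0,28,0,0,0,0.3],[0,0,28,0,0,0,0.3]]'
python3 -m crank '[[0,0,28,0,0,0,0.3],[0,0,28,0,0,0,0.3],[0,0,28,0,0,0,0.3],[0,0,0,0,0,0,0.3],[0,0,0,0,0,0,0.3]]'
python3 plan.py "[(466.5,-313,14,62,5)]"
python3 - <<'E'
from h import *
t=snap("top");s=snap("scene")
a=cv2.resize(t[0][205:285,330:420],None,fx=5,fy=5,interpolation=cv2.INTER_CUBIC); b=cv2.resize(s[0][120:190,190:270],None,fx=4,fy=4,interpolation=cv2.INTER_CUBIC)
o=np.zeros((400,770,3),np.uint8);o[:,:450]=a;o[:280,450:]=b;cv2.imwrite("pics/c4.png",o)
E
```

```text
time: 11.8
tcp_pos: [0.4741, -0.2148, 0.21]
tool_rot: [2.53, 1.863, 0.0]
contact_force: [0.8, 0.2, 0.1]
opening: 0.0597
finger_force: 0.0
time: 12.42
tcp_pos: [0.4655, -0.3166, 0.1533]
tool_rot: [2.697, 1.61, 0.0]
contact_force: [0.7, 0.5, 0.2]
opening: 0.0595
finger_force: 0.0
time: 13.05
tcp_pos: [0.4662, -0.3155, 0.0707]
tool_rot: [2.695, 1.613, 0.001]
contact_force: [-0.8, 0.1, 0.2]
opening: 0.0597
finger_force: 0.0
[0.5, -0.2, 11.3, 0.0002, 0.0, -0.0007]
[0.5, -0.2, 11.3, 0.0002, 0.0, -0.0007]
[0.5, -0.2, 11.3, 0.0002, 0.0, -0.0007]
[0.5, -0.2, 11.3, 0.0002, 0.0, -0.0007]
[0.5, -0.2, 11.3, 0.0002, 0.0, -0.0007]
--
```

View pics/c4.png

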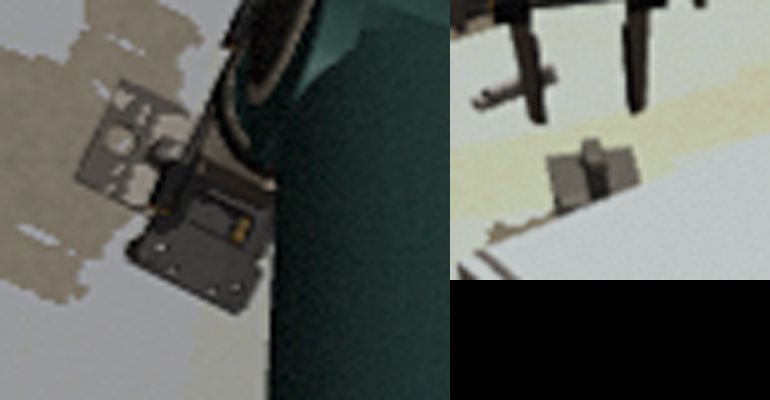

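The rib, at (592,155) in the right crop, lies between and below the open fingers at (537,120) and (637,110). I'll go down and grip it.

```bash
python3 -m crank '[[0.5,-0.2,14,0,0,0,0.3],[0.5,-0.2,14,0,0,0,0.3],[0.5,-0.2,12,0,0,0,0.3],[0.5,-0.2,10,0,0,0,0.3],[0.5,-0.2,7,0,0,0,0.3]]' 12
python3 -m crank '[[0,0,0,0,0,0,0.3],[0,0,0,0,0,0,0.1],[0,0,0,0,0,0,-0.2],[0,0,0,0,0,0,-0.5],[0,0,0,0,0,0,-0.8]]'
python3 -m crank '[[0,0,0,0,0,0,-1],[0,0,0,0,0,0,-1],[0,0,0,0,0,0,-1],[0,0,0,0,0,0,-1],[0,0,0,0,0,0,-1]]' 25
```

```text
time: 13.78
tcp_pos: [0.4657, -0.3117, 0.012]
tool_rot: [-2.694, -1.615, 0.001]
contact_force: [-0.1, 0.3, 0.8]
opening: 0.0598
finger_force: 0.0
time: 14.4
tcp_pos: [0.466, -0.3121, 0.0132]
tool_rot: [2.695, 1.615, 0.0]
contact_force: [-0.1, -0.5, 0.3]
opening: 0.0229
finger_force: 0.0
time: 15.02
tcp_pos: [0.4659, -0.312, 0.0131]
tool_rot: [2.695, 1.615, -0.0]
contact_force: [0.1, -0.6, 1.9]
opening: 0.0138
finger_force: 25.0
```

```bash
python3 -m crank '[[0,0,-4,0,0,0,-1],[0,0,-12,0,0,0,-1],[0,0,-25,0,0,0,-1],[0,0,-40,0,0,0,-1],[0,0,-45,0,0,0,-1]]' 30
python3 -m crank '[[0,0,-45,0,0,0,-1],[0,0,-35,0,0,0,-1],[0,0,-18,0,0,0,-1],[0,0,-6,0,0,0,-1],[0,0,0,0,0,0,-1]]'
python3 plan.py "[(520,-50,243,76,9),(481,364,225,91.1,13)]"
```

```text
time: 15.65
tcp_pos: [0.4655, -0.3117, 0.1404]
tool_rot: [-2.694, -1.615, 0.001]
contact_force: [1.2, -0.8, -0.7]
opening: 0.0138
finger_force: 30.0
time: 16.27
tcp_pos: [0.4654, -0.3117, 0.2421]
tool_rot: [-2.694, -1.614, 0.001]
contact_force: [0.4, 0.3, -1.2]
opening: 0.0143
finger_force: 30.0
[28.5, -8.4, -0.1, -0.0002, -0.0, -0.0274]
[28.7, -7.6, -0.1, -0.0002, -0.0, -0.0274]
[28.9, -6.8, -0.1, -0.0002, -0.0, -0.0274]
[29.1, -6.0, -0.1, -0.0002, -0.0, -0.0274]
[29.2, -5.2, -0.1, -0.0002, -0.0, -0.0274]
[29.4, -4.4, -0.1, -0.0002, -0.0, -0.0274]
[29.5, -3.6, -0.1, -0.0002, -0.0, -0.0274]
[29.6, -2.8, -0.1, -0.0002, -0.0, -0.0274]
[29.6, -2.0, -0.1, -0.0002, -0.0, -0.0274]
--
[30.2, -10.6, 1.4, 0.0, 0.0, -0.0203]
[30.4, -10.0, 1.4, 0.0, 0.0, -0.0203]
[30.6, -9.4, 1.4, 0.0, 0.0, -0.0203]
[30.8, -8.8, 1.4, 0.0, 0.0, -0.0203]
[30.9, -8.1, 1.4, 0.0, 0.0, -0.0203]
[31.1, -7.5, 1.4, 0.0, 0.0, -0.0203]
[31.2, -6.9, 1.4, 0.0, 0.0, -0.0203]
[31.4, -6.2, 1.4, 0.0, 0.0, -0.0203]
[31.5, -5.6, 1.4, 0.0, 0.0, -0.0203]
[31.6, -5.0, 1.4, 0.0, 0.0, -0.0203]
[31.7, -4.3, 1.4, 0.0, 0.0, -0.0203]
[31.8, -3.7, 1.4, 0.0, 0.0, -0.0203]
[31.8, -3.0, 1.4, 0.0, 0.0, -0.0203]
--
```

```bash
python3 -m crank '[[14,-4,0,0,0,-0.014,-1],[28.6,-8,0,0,0,-0.027,-1],[28.9,-6.8,0,0,0,-0.027,-1],[29,-6,0,0,0,-0.027,-1],[29.2,-5.2,0,0,0,-0.027,-1]]'
python3 -m crank '[[29.4,-4.4,0,0,0,-0.027,-1],[29.5,-3.6,0,0,0,-0.027,-1],[29.6,-2.8,0,0,0,-0.027,-1],[29.6,-2,0,0,0,-0.027,-1],[15,-4,0,0,0,-0.014,-1]]'
python3 -m crank '[[30,-10.6,1.4,0,0,-0.02,-1],[30.4,-10,1.4,0,0,-0.02,-1],[30.6,-9.4,1.4,0,0,-0.02,-1],[30.8,-8.8,1.4,0,0,-0.02,-1],[31,-8,1.4,0,0,-0.02,-1]]'
python3 -m crank '[[31,-7.5,1.4,0,0,-0.02,-1],[31.2,-7,1.4,0,0,-0.02,-1],[31.4,-6.2,1.4,0,0,-0.02,-1],[31.5,-5.6,1.4,0,0,-0.02,-1],[31.6,-5,1.4,0,0,-0.02,-1]]'
python3 -m crank '[[31.7,-4.3,1.4,0,0,-0.02,-1],[24,-3.7,1.4,0,0,-0.02,-1],[12,-3,1.4,0,0,-0.02,-1],[0,0,0,0,0,0,-1],[0,0,0,0,0,0,-1]]'
python3 plan.py "[(481,364,160,91.1,5)]"
python3 - <<'E'
from h import *
t=snap("top");s=snap("scene")
a=cv2.resize(t[0][180:270,80:170],None,fx=4,fy=4,interpolation=cv2.INTER_CUBIC); b=cv2.resize(s[0][150:330,350:470],None,fx=3,fy=3,interpolation=cv2.INTER_CUBIC)
o=np.zeros((540,720,3),np.uint8);o[:360,:360]=a;o[:,360:]=b;cv2.imwrite("pics/c5.png",o)
E
```

```text
time: 16.9
tcp_pos: [0.4949, -0.1791, 0.2431]
tool_rot: [2.588, 1.78, 0.0]
contact_force: [1.0, 0.1, -1.8]
opening: 0.0135
finger_force: 30.0
time: 17.52
tcp_pos: [0.5205, -0.0475, 0.243]
tool_rot: [-2.474, -1.936, -0.001]
contact_force: [-0.6, -0.1, -1.6]
opening: 0.0135
finger_force: 30.0
time: 18.15
tcp_pos: [0.5056, 0.1097, 0.236]
tool_rot: [2.378, 2.052, -0.0]
contact_force: [0.4, -0.5, -0.8]
opening: 0.0136
finger_force: 30.0
time: 18.77
tcp_pos: [0.4913, 0.2688, 0.2289]
tool_rot: [2.272, 2.168, -0.001]
contact_force: [-0.2, 0.1, -1.5]
opening: 0.0139
finger_force: 30.0
time: 19.4
tcp_pos: [0.4833, 0.3348, 0.2246]
tool_rot: [2.208, 2.233, -0.001]
contact_force: [0.6, 0.3, -0.9]
opening: 0.0143
finger_force: 30.0
[5.9, -0.4, 12.9, 0.0, 0.0002, -0.0016]
[5.9, -0.4, 12.9, 0.0, 0.0002, -0.0016]
[5.9, -0.4, 12.9, 0.0, 0.0002, -0.0016]
[5.9, -0.4, 12.9, 0.0, 0.0002, -0.0016]
[5.9, -0.4, 12.9, 0.0, 0.0002, -0.0016]
--
```

View pics/c5.png

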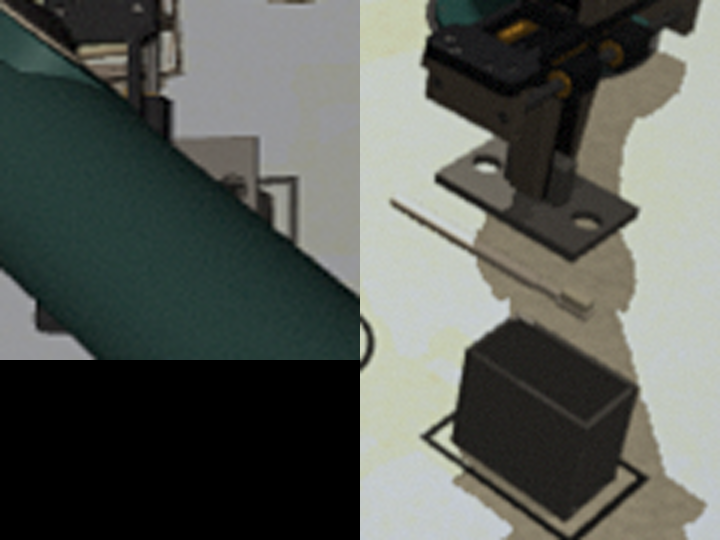

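The top hangs level, with plate corners at about (436,176), (574,251) and (638,209). The stand below has rim corners at (468,350), (585,426) and (637,388).

```bash
python3 -m crank '[[5.9,-0.4,12,0,0,-0.003,-1],[5.9,-0.4,14,0,0,-0.003,-1],[5.9,-0.4,14,0,0,-0.002,-1],[5.9,-0.4,13,0,0,0,-1],[5.9,-0.4,10,0,0,0,-1]]'
python3 -m crank '[[0,0,0,0,0,0,-1],[0,0,0,0,0,0,-1],[0,0,0,0,0,0,-1],[0,0,0,0,0,0,-1],[0,0,0,0,0,0,-1]]'
python3 - <<'E'
from h import *
s=snap("scene")
b=cv2.resize(s[0][190:325,370:465],None,fx=4.44,fy=4.44,interpolation=cv2.INTER_CUBIC);b=cv2.resize(s[0][205:325,370:460],None,fx=5,fy=5,interpolation=cv2.INTER_CUBIC)
cv2.imwrite("pics/c6.png",b)
E
```

```text
time: 20.12
tcp_pos: [0.4799, 0.3659, 0.1605]
tool_rot: [-2.197, -2.245, 0.002]
contact_force: [0.6, 0.8, -1.0]
opening: 0.0138
finger_force: 30.0
time: 20.75
tcp_pos: [0.4805, 0.3654, 0.162]
tool_rot: [2.198, 2.244, 0.001]
contact_force: [-0.1, 0.3, -2.4]
opening: 0.0137
finger_force: 30.0
```

View pics/c6.png

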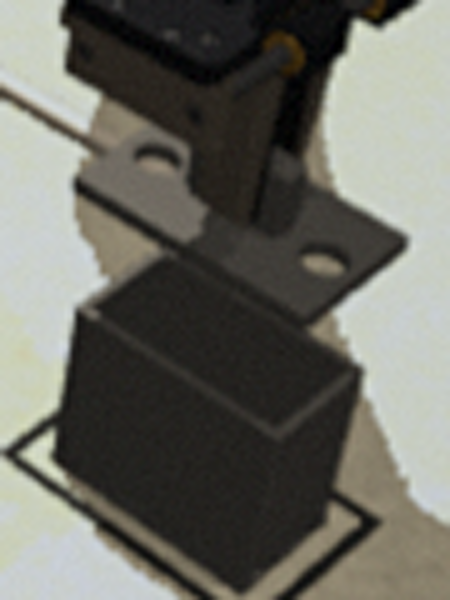

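The plate's top-face corners are at about (77,181), (303,317) and (406,240), with holes at (157,158) and (324,262). The rim corners are at (78,311), (278,437) and (361,370).

Run:
```python
from h import *
s=snap("scene"); st=robot.get_state(); p=st['tcp_pos']*1000; print(p.round(1))
w=lambda pts,z: ray(s,(np.array(pts,float)+.5)/5-.5+(370,205),z)[:,:2]*1000
def rep(n,P):
    a=P[1]-P[0];b=P[2]-P[1]
    print(n,"centre",((P[0]+P[2])/2).round(1),"lens",np.hypot(*a).round(1),np.hypot(*b).round(1),"ang",np.degrees(np.arctan2(a[1],a[0])).round(1)-90,np.degrees(np.arctan2(b[1],b[0])).round(1)-180)
z=p[2]/1000-.005
rep("plate",w([(77,181),(303,317),(406,240)],z))
h=w([(157,158),(324,262)],z-.001); print("holes",h.round(1),h.mean(0).round(1),np.degrees(np.arctan2(*(h[1]-h[0])[::-1]))-90)
rep("rim",w([(78,311),(278,437),(361,370)],.09))
rep("rect outer?",w([(5,453),(250,605),(380,520)],0))
```

```text
[480.3 365.5 161.9]
plate centre [483.5 365. ] lens 101.8 63.1 ang 2.0999999999999943 -359.9
holes [[481.7 324.8]
 [482.2 402.8]] [481.9 363.8] -0.36653080500205704
rim centre [483.5 367.5] lens 93.6 53.5 ang 2.700000000000003 -359.2
rect outer? centre [477.9 365.5] lens 118.0 77.0 ang 6.099999999999994 -5.400000000000006
```

```bash
python3 -m crank '[[1,0,10,0,0,0,-1],[0,0,12,0,0,0,-1],[0,0,10,0,0,0,-1],[0,0,7,0,0,0,-1],[0,0,3.5,0,0,0,-1]]'
python3 -m crank '[[0,0,1,0,0,0,-1],[0,0,0,0,0,0,-1],[0,0,0,0,0,0,-1],[0,0,0,0,0,0,-1],[0,0,0,0,0,0,-1]]'
python3 - <<'E'
from h import *
np.set_printoptions(linewidth=200)
ims=[snap("scene") for _ in range(8)]
im=np.mean([i[0].astype(float) for i in ims],0).astype(np.uint8); np.save("avg.npy",im)
cv2.imwrite("pics/c7.png",cv2.convertScaleAbs(cv2.resize(im[225:325,365:465],None,fx=6,fy=6,interpolation=cv2.INTER_CUBIC),alpha=1.6))
E
```

```text
time: 21.48
tcp_pos: [0.48, 0.3665, 0.1185]
tool_rot: [-2.198, -2.245, 0.001]
contact_force: [-0.0, 1.1, -1.4]
opening: 0.014
finger_force: 30.0
time: 22.1
tcp_pos: [0.4803, 0.3665, 0.1184]
tool_rot: [2.198, 2.244, 0.0]
contact_force: [0.1, 0.5, -1.0]
opening: 0.0138
finger_force: 30.0
```

View pics/c7.png

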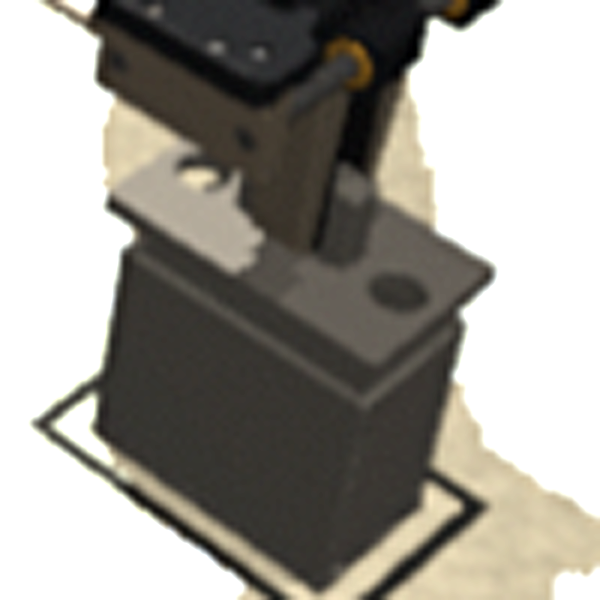

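The top hangs just above the rim. Its top-face corners are at about (110,190), (375,365) and (493,270), and the rim corners are at (127,250), (362,407) and (465,322).

Run:
```python
from h import *
im=np.load("avg.npy"); s=snap("scene"); off=np.array((365,225)); w=lambda pts,z: ray(s,(np.array(pts,float)+.5)/6-.5+off,z)[:,:2]*1000
def rep(n,P):
    a=P[1]-P[0];b=P[2]-P[1]
    print(n,"centre",((P[0]+P[2])/2).round(1),"lens",np.hypot(*a).round(1),np.hypot(*b).round(1),"ang",(np.degrees(np.arctan2(a[1],a[0]))-90).round(1),np.degrees(np.arctan2(b[1],b[0])).round(1)%180, "corners",P.round(1).tolist())
rep("plate",w([(110,192),(375,365),(493,270)],.113))
rep("rim",w([(126,250),(362,407),(465,322)],.09))
h=w([(203,172),(400,291)],.112); print("holes",h.round(1),h.mean(0).round(1))
# predicted pixel positions (crop) for stand at c, plate at c'
def pred(c,yaw,hx,hy,z):
    R=np.array([[np.cos(yaw),-np.sin(yaw)],[np.sin(yaw),np.cos(yaw)]])
    q=np.array([(hx,-hy),(hx,hy),(-hx,hy)])@R.T+c
    return ((proj(s,np.c_[q,np.full(3,z)]/1)-off+.5)*6-.5).round(0).tolist()
print("pred plate",pred(np.array([.482,.367]),.019,.033,.053,.113)); print("pred rim",pred(np.array([.482,.367]),.019,.029,.049,.09)); print("pred base",pred(np.array([.482,.367]),.019,.029,.049,0))
```

```text
plate centre [481.7 364.7] lens 104.5 63.1 ang 0.8 1.0 corners [[513.9, 313.0], [512.5, 417.5], [449.4, 416.4]]
rim centre [482.  367.1] lens 94.4 56.0 ang 0.8 1.3000000000000114 corners [[510.6, 320.5], [509.3, 414.9], [453.3, 413.6]]
holes [[481.9 326.1]
 [478.8 402.5]] [480.4 364.3]
pred plate [[110.0, 197.0], [380.0, 373.0], [503.0, 273.0]]
pred rim [[119.0, 249.0], [365.0, 411.0], [472.0, 323.0]]
pred base [[89.0, 434.0], [320.0, 599.0], [423.0, 510.0]]
```

Run:
```python
from h import *
from scipy.optimize import least_squares
s=snap("scene"); g=cv2.cvtColor(np.load("avg.npy"),cv2.COLOR_BGR2GRAY).astype(float)
def cross(v,a,b):  # subpixel half-level crossing along row v between cols a..b
    r=g[v,a:b+1]; h=(r[0]+r[-1])/2; k=np.where(np.diff(np.sign(r-h)))[0]
    return np.array([a+j+(h-r[j])/(r[j+1]-r[j]) for j in k])
def edge(rows,f,w=4):
    out=[]
    for v in rows:
        u0=int(round(f(v))); c=cross(v,u0-w,u0+w)
        if len(c)==1: out.append((c[0],v))
    return np.array(out)
# stand vertical silhouettes: crop (126,255)-(97,425) left, (463,330)-(423,490) right
toimg=lambda x,y:((x+.5)/6-.5+365,(y+.5)/6-.5+225)
def ln(p,q): 
    p,q=toimg(*p),toimg(*q); return lambda v:p[0]+(v-p[1])*(q[0]-p[0])/(q[1]-p[1])
L=edge(range(270,293),ln((126,255),(97,425))); Rr=edge(range(283,304),ln((463,330),(423,490)))
print(len(L),len(Rr))
def corner(c,yaw,hx,hy):
    R=np.array([[np.cos(yaw),-np.sin(yaw)],[np.sin(yaw),np.cos(yaw)]]); return R@np.array([hx,hy])+c
def col(c,v): # column of vertical line over c at rows v
    q=proj(s,[[*c,0],[*c,.09]]); return q[0,0]+(v-q[0,1])*(q[1,0]-q[0,0])/(q[1,1]-q[0,1])
for nm,E,sg in(("left",L,(.029,-.049)),("right",Rr,(-.029,.049))):
    f=lambda y:col(corner(np.array([.4815,y[0]]),.019,*sg),E[:,1])-E[:,0]
    r=least_squares(f,[.365]); print("stand y for x=.4815:",nm,(r.x*1000).round(2),"rms px",np.sqrt(2*r.cost/len(E)).round(2))
# plate: left/right vertical edges (8 mm tall)
for nm,rows,a,b,sg in(("left",range(257,260),379,389,(.033,-.053)),("right",range(269,272),440,452,(-.033,.053))):
    for v in rows:
        c=cross(v,a,b)
        if len(c)!=1: print(nm,v,c); continue
        f=lambda y:np.atleast_1d((lambda q:q[0,0]+(v-q[0,1])*(q[1,0]-q[0,0])/(q[1,1]-q[0,1])-c[0])(proj(s,[[*corner(np.array([.4815,y[0]]),.019,*sg),z] for z in(.105,.113)])))
        print("plate y for x=.4815",nm,v,c.round(2),(least_squares(f,[.365]).x*1000).round(2), "rows of corner",proj(s,[[*corner(np.array([.4815,.365]),.019,*sg),z] for z in(.105,.113)])[:,1].round(1))
```

```text
23 21
stand y for x=.4815: left [367.09] rms px 0.69
stand y for x=.4815: right [365.79] rms px 0.46
plate y for x=.4815 left 257 [382.06] [364.63] rows of corner [259.8 256.8]
plate y for x=.4815 left 258 [381.67] [364.07] rows of corner [259.8 256.8]
plate y for x=.4815 left 259 [381.46] [363.95] rows of corner [259.8 256.8]
plate y for x=.4815 right 269 [446.98] [363.31] rows of corner [272.4 269.4]
plate y for x=.4815 right 270 [447.21] [364.26] rows of corner [272.4 269.4]
plate y for x=.4815 right 271 [446.99] [364.35] rows of corner [272.4 269.4]
```

Two independent measurements agree that the top must go about 2.3 mm further along +y.

```bash
python3 -m crank '[[1,0.3,0,0,0,0,-1],[1.2,0,0,0,0,0,-1],[0,0,0,0,0,0,-1],[0,0,0,0,0,0,-1],[0,0,0,0,0,0,-1]]'
python3 -m crank '[[0,0,0,0,0,0,-1],[0,0,0,0,0,0,-1],[0,0,0,0,0,0,-1],[0,0,0,0,0,0,-1],[0,0,0,0,0,0,-1]]'
python3 - <<'E'
from h import *
ims=[snap("scene") for _ in range(4)]
im=np.mean([i[0].astype(float) for i in ims],0).astype(np.uint8)
cv2.imwrite("pics/c8.png",cv2.convertScaleAbs(cv2.resize(im[225:325,365:465],None,fx=6,fy=6,interpolation=cv2.INTER_CUBIC),alpha=1.6))
E
python3 plan.py "[(480.6,368.7,118.2,91.1,1)]"
```

```text
time: 23.22
tcp_pos: [0.4805, 0.3687, 0.1183]
tool_rot: [2.198, 2.245, -0.0]
contact_force: [-0.3, -0.4, -1.8]
opening: 0.0134
finger_force: 30.0
time: 23.85
tcp_pos: [0.4805, 0.3688, 0.1183]
tool_rot: [2.198, 2.245, -0.0]
contact_force: [0.8, 0.2, -0.6]
opening: 0.0134
finger_force: 30.0
[-0.1, 0.1, 0.1, -0.0, 0.0, 0.0017]
--
```

View pics/c8.png

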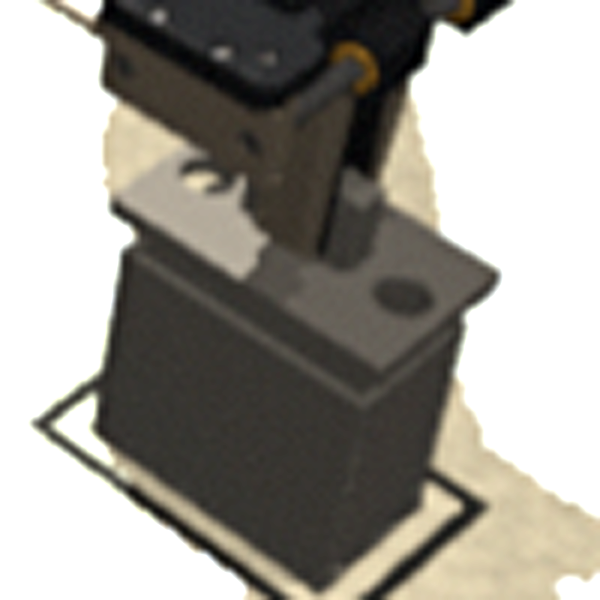

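The top, with its left corner at (114,205) and right corner at (498,275), now overhangs the rim, at (126,250) and (465,322), by about what a centred top should. It is level and still, so I am handing in.

```bash
python3 -c "
from workcell import robot; print(robot.hand_in())"
```

```text
the job is handed in; nothing more can be done
None
```

The job is handed in, with no verdict returned: by camera the stand is square inside the rectangle, and the top is held still and level, centred over it to within about 1–2 mm and 15 mm above the rim.

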